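Clamp the pendant blank in the engraving fixture

ROBOT

A 7-joint arm with a two-finger parallel gripper is mounted at the origin on the work surface. World frame = base frame: x ahead of the robot, y to its left, z up, the work surface at z = 0. Lengths are in mm, angles in rad, forces in N, time in s.
With the tool pointing down it reaches from about 400 to 875 mm from the base axis. Payload 4.4 kg.
Tool frame: the origin (TCP) lies on the centre line of the jaws, within the pads' length; the fingertips stand 25 mm ahead of it and the grasp point (between the pads) lies 6 mm ahead of it; z points along the fingers, x is the direction in which the jaws open and shut, and the axes are right-handed (so a half turn about z gives the same grasp; the last joint's range is limited). The gripper opens to 85 mm and grips with 20 to 120 N. Pads are 22 mm wide; open, the fingers measure 114 mm over their backs; the gripper's body (76 mm by 85 mm) begins 54 mm behind the grasp point. The pads swing forward as they close: fully open they stand 13 mm farther back than shut.
Start: joints at [-1.322, 0.628, 0.038, 1.517, -0.027, 0.996, -0.02], TCP at [201.234, 618.08, 256.313] pointing down, gripper open.
Joint ranges: [-3.06, 3.06], [-0.37, 2.12], [-1.25, 1.32], [0.18, 2.47], [-1.1, 4.24], [0.23, 1.98], [-2.94, 2.94]. Speed limits (rad/s): [2.57, 2.57, 3.14, 3.14, 3.14, 3.14, 3.14].

INTERFACE

Orientations are given as [roll, pitch, yaw] about the fixed x, y, z axes, in that order (R = Rz(yaw) Ry(pitch) Rx(roll)).
In Python, from cell import ctrl, cams gives the robot as it stands. The module is installed in compiled form; this text tells all that it offers.
- The arm moves only by the tool step_arm, never from a script. Its arguments are lists of equal length, an entry for each row: "linear": the shift along the tool's x, y, z in mm, a list of three; "yaw": the turn about the tool's z in rad; "gripper": the opening, from -1 (shut) to 1 (fully open). A call has 1 to 8 rows; each row is the pose to reach, as a shift and turn from the pose commanded when the call began, along the tool's axes at that moment; what a row does not reach only later rows make up. A row lasts 1/12 s, in which the tool goes at most 41.7 mm and 7.16 degrees, less where a joint would pass 70% of its speed; a pose out of reach is approached as far as the arm can. A call with a gripper value outside its range is refused whole. The fingers move at their own pace and stop on an object; the grip force is fixed at half the most. Time passes only in rows, so rows that repeat a pose let the fingers close. It gives the time, the measured TCP pose, the force and the opening at its end, in the units of the state.
- ctrl.read_state(): the state, without advancing time (a new reading comes with each control period).
- cams.get_image(name): name is "scene" or "top"; returns a dict with "frame" (480x640x3 uint8, red, green, blue), "depth" (480x640 float32, mm along the optical axis (not along the pixel's ray), 0 where there is no reading), "intrinsics" (3x3 intrinsics, pixels), "k1" (the pictures are not rectified: a ray, as slopes to the right and down, at radius r is drawn at 1 + k1 r^2 times it, then the intrinsics apply), "cam_to_world" (4x4, takes a point from camera to world coordinates). Camera axes: x right, y down, z forward; pixel columns grow to the right and rows downward; lengths in mm; the calibration is good to about 2 mm. A picture is of the moment at which its call begins.
- ctrl.finish_job(): hands the job in, once; it reports no verdict.
Trained networks look in the newest picture that a camera, given by its name, has taken for a name from the list of things; names that differ only in an ending like _2 or _b are one class to them, and where a whole thing is asked for, a point or a joint stands for the part that bears it (a point fixed in the world has none). Each returns a list of dicts, best first, with "conf" (0 to 1); they miss things now and then, are a little off and sometimes report something else, mostly with a low value. They report only what shows in the picture. A call takes as long as a camera call. They do not tell look-alikes from the thing itself.
- cams.regions_of(camera, name): "pixels" (480x640 bool, what is visible of it) and "pixel" ([column, row] in pixels, amid what is visible of it).
The state is a dict: "clock": time; "qpos": joint angles; "qd": joint speeds; "tau": joint torques, N m; "eef_pos": TCP position; "tool_rot": TCP orientation; "force": force on the tool from outside, world axes, zero at the start; "torque": the same for the moment, N m; "width": finger opening in mm.
Only numpy, scipy, OpenCV 4.12 (cv2) and the standard library are available. Lean on these libraries where they do the work, as an engineer would, in place of code of your own. Each camera call takes 0.05 s, during which the arm holds its last target.

TASK

Clamp the brass blank for engraving: with a finger, swing the steel clamp strap over the blank until it is against its stop pin, and only then push the cam lever fully down so that the strap bears on the blank. The blank stays in its nest; grasp and lift nothing, leave the other things on the bench where they are, and finish with the hand clear.

Things in the scene. Friction and masses are not known exactly. Their poses are not given: they have to be found in the camera images.
- fixture: aluminium engraving fixture fixed to the bench: base plate 180 (x) x 250 (y) x 16 mm. Origin: centre of the plate's underside; z up; x, y along the plate's edges. All (x, y, z) in these notes are mm in this frame. Grey nest 66 x 46 mm at (0, 10), walls up to z 24, holds the blank. Strap pivots at (0, 85), cam lever on a post 32 x 20 mm at (0, -85), top z 96.
- strap (a joint): angle a of the clamp strap about the vertical axis at (0, 85), rad: 0 = over the blank, along -y, against the stop pin, its end under the cam; grows as it swings away to the -x side. It points along (-sin a, -cos a), starts 0.9 to 1.8 open and stays where it is left (friction about 0.08 N m).
- strap_pivot (a point): on the strap's vertical axis, (0, 85, 53); the nut there reaches z 77
- strap_tip (a point): middle of the strap's free end, 148 mm from its axis, z 53. The strap is a flat steel bar 24 mm wide, 10 mm thick, underside z 48, top z 58; 75 mm from the axis a spring pad on a stem hangs below it. The rest is free beneath, down to the blank (top z 26) and the plate (z 16).
- stop_pin (a point): top of the upright steel stop pin, 10 mm thick, at (17.5, -30, 58), on the +x side of the closed strap
- lever (a joint): angle b of the cam lever, rad: 0 = arm straight up, 1.5 = arm level, at its stop. Axis level, along y; the arm points along (-sin b, 0, cos b) in the plane y = -103. Starts at 0.15 to 0.5, leaning to -x; stays where it is left (friction about 0.18 N m). Push it from its +x side, then from above, 3 to 8 N.
- lever_pivot (a point): on the lever's axis, at the arm's foot, (0, -103, 79). The axle runs from here along +y through the post to the steel cam (28 mm round), which comes down on the strap's end if the strap is over
- lever_tip (a point): end of the lever's grip on its centre line, 99 mm from the lever's axis. The arm is a 12 mm round steel rod; from 51 to 99 mm from the axis it is a black grip 18 mm thick
- pad: black rubber pad under the strap, 75 mm from the strap's axis, sprung, 18 mm across, its underside at z 27 (just under 1 mm clear of the blank while the lever is up); origin: centre of its underside; it is pressed about 1 mm on to the blank when the lever is down
- blank: brass pendant blank 50 (x) x 30 (y) x 6 mm lying loose in the nest of the fixture, under the closed strap; origin: centre of its underside
- band: bystander on the fixture's plate: plain steel finger ring lying flat, 24 mm across, 8 mm high; origin: centre of underside
- parallel: bystander on the fixture's plate: steel bar 14 x 50 x 12 mm; origin: centre of underside
- ringcone: bystander on the bench: pointed wooden ring cone, 52 mm foot, 88 mm high; origin: centre of underside
- pot: bystander on the bench: amber glass jar with steel cap, 44 mm across, 50 mm high; origin: centre of underside
- loupe: bystander on the bench: black eye loupe, 38 mm across, 34 mm high; origin: centre of underside
- burblock: bystander on the bench: wooden block 75 x 36 x 22 mm with five thin burs standing in it up to 50 mm; origin: centre of underside
- ringbox: bystander on the bench: closed grey ring box 50 x 50 x 36 mm; origin: centre of underside
Things that resemble listed ones, but are neither listed nor needed, are in the scene too. There is more than one size of the blank; the job needs the middle-sized.

How it is judged:
By the outcome, as a careful person would: the job done as asked, in the order asked, and still so for the second after the job is handed in, with the robot touching nothing.
It also fails if it takes over 51 s, if anything falls off the work surface, if the arm or the gripper's body presses on something with over 40 N, if the wrist force passes 120 N, or if a joint passes its speed limit or range.

## Working session

There is one attempt and no reset: what is moved stays moved. The work goes in short steps, Python scripts to look and compute and a tool call to move; the robot and the scene stay as the last step left them, time stands still between calls to the robot, and variables do not carry over. Pictures are saved under pics/ and viewed, and the job is handed in when it is done.

Besides the shell and the picture viewer there is one more tool, called after ">>>" in YAML: its name, and indented under it one key for each argument. step_arm: Moves the arm, as the interface text tells. Its arguments: {"type":"object","properties":{"linear":{"type":"array"},"yaw":{"type":"array"},"gripper":{"type":"array"}},"required":["linear","yaw","gripper"]}

```bash
mkdir -p pics
cat > h.py <<'E'
import numpy as np, cv2
from cell import ctrl, cams
def shot(cam,fn):
    d=cams.get_image(cam); cv2.imwrite('pics/'+fn,d['frame'][:,:,::-1]); return d
def world(d,u,v,z=None):
    K=d['intrinsics'];x=(u-K[0,2])/K[0,0];y=(v-K[1,2])/K[1,1]
    X,Y=x,y
    for _ in range(20):
        r2=X*X+Y*Y; X=x/(1+d['k1']*r2);Y=y/(1+d['k1']*r2)
    T=d['cam_to_world']; ray=T[:3,:3]@np.array([X,Y,1.])
    if z is None:
        p=d['depth'][int(round(v)),int(round(u))]
        return T[:3,3]+ray*p
    return T[:3,3]+ray*(z-T[2,3])/ray[2]
def proj(d,P):
    T=d['cam_to_world'];p=T[:3,:3].T@(np.asarray(P,float)-T[:3,3]);x,y=p[:2]/p[2];s=1+d['k1']*(x*x+y*y)
    K=d['intrinsics'];return np.array([K[0,0]*x*s+K[0,2],K[1,1]*y*s+K[1,2]])
E
python3 - <<'E'
from h import *
s=ctrl.read_state();print(s)
for c in ('scene','top'):
    d=shot(c,c+'0.png');print(c,d['intrinsics'],d['k1'],d['cam_to_world'])
    for n in ['fixture','strap','lever','blank','pad','stop_pin','strap_tip','lever_tip']:
        for r in cams.regions_of(c,n)[:3]:
            u,v=r['pixel'];m=r['pixels'];print(n,round(r['conf'],2),u,v,m.sum(),world(d,u,v).round(0))
E
```

```text
{'clock': 0.0, 'qpos': array([-1.32180579,  0.62934758,  0.03843807,  1.51836465, -0.02702747,
        0.9962865 , -0.02001474]), 'qd': array([-0.00016484,  0.00098016, -0.00083892,  0.00052582,  0.00066634,
       -0.00044937,  0.00054498]), 'tau': array([-3.39981152e-04, -5.63403690e+01,  1.22626372e+00, -1.93441719e+01,
        1.10718445e-02,  1.05123664e-02,  1.15182053e-05]), 'eef_pos': array([201.03651138, 617.5276214 , 255.38909029]), 'tool_rot': array([-3.14159227e+00,  1.88851931e-03,  1.25597932e+00]), 'force': array([ 0.01413236, -0.20580559,  0.55931071]), 'torque': array([ 0.04775319,  0.01010841, -0.01631595]), 'width': 85.26837202468688}
scene [[524.08749644   0.         328.75777749]
 [  0.         524.08749644 243.58877211]
 [  0.           0.           1.        ]] -0.0015212384911710583 [[ 8.52360994e-01  2.87512177e-01 -4.36826607e-01  9.90481073e+02]
 [ 5.22944263e-01 -4.63546893e-01  7.15299640e-01 -5.84207702e+02]
 [ 3.16773994e-03 -8.38129480e-01 -5.45462134e-01  6.13624916e+02]
 [ 0.00000000e+00  0.00000000e+00  0.00000000e+00  1.00000000e+00]]
fixture 0.66 
[... 663 characters left out ...]
01  4.22649494e+02]
 [-9.99814720e-01  3.19242496e-03 -1.89824807e-02  4.60475522e+01]
 [ 1.81334276e-02 -1.74640279e-01 -9.84465313e-01  1.16177880e+03]
 [ 0.00000000e+00  0.00000000e+00  0.00000000e+00  1.00000000e+00]]
fixture 0.74 409.1 257.2 12096 [ 599. -129.   20.]
strap 0.59 386.2 282.6 1214 [547. -80.  55.]
lever 0.93 464.9 248.3 558 [ 605. -221.   81.]
lever 0.2 399.8 253.3 428 [ 605. -110.   27.]
blank 0.76 436.6 356.1 887 [ 413. -178.    5.]
blank 0.71 399.6 253.1 435 [ 605. -110.   27.]
blank 0.61 377.7 337.4 245 [450. -68.   2.]
stop_pin 0.68 409.1 254.2 12299 [ 604. -128.   24.]
strap_tip 0.85 392.0 284.5 1040 [543. -90.  60.]
lever_tip 0.68 448.0 248.6 512 [ 610. -197.   50.]
```

View pics/scene0.png

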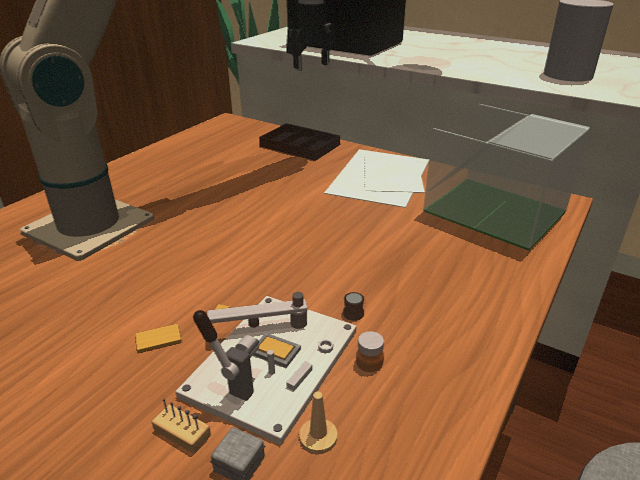

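View pics/top0.png

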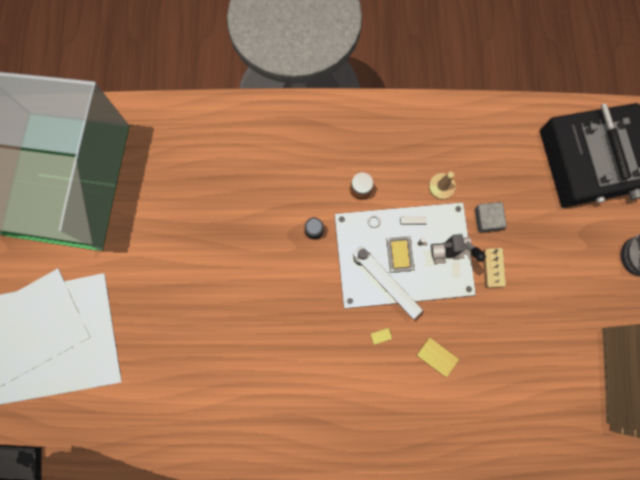

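The scene view shows the blank in its nest at (277,347), the strap from its nut (298,308) to the tip (210,315), and the lever grip at (204,325). The top view shows the plate corners near (337,213), (465,203), (474,297) and (345,307), and the strap from (362,255) to (418,315). Next I'll fit the fixture pose.

```bash
cat >> h.py <<'E'
def cloud(d,step=1):
    K=d['intrinsics'];v,u=np.mgrid[0:480,0:640]
    x=(u-K[0,2])/K[0,0];y=(v-K[1,2])/K[1,1];X,Y=x.copy(),y.copy()
    for _ in range(10):
        r2=X*X+Y*Y;X=x/(1+d['k1']*r2);Y=y/(1+d['k1']*r2)
    T=d['cam_to_world'];z=d['depth']
    P=np.stack([X*z,Y*z,z],-1)@T[:3,:3].T+T[:3,3]
    P[z==0]=np.nan
    return P
E
python3 - <<'E'
from h import *
d={}
for c in ('top','scene'):
    d[c]=cams.get_image(c); P=cloud(d[c]); m=cams.regions_of(c,'fixture')[0]['pixels']
    bright=d[c]['frame'].min(-1)>110
    q=P[m&bright]; 
    q=q[(abs(q[:,2]-16)<6)]
    print(c,len(q),np.nanmedian(q,0))
    r=cv2.minAreaRect(q[:,:2].astype(np.float32));print(r,cv2.boxPoints(r).round(1).tolist())
f=d['top']['frame']; im=cv2.resize(f[180:340,310:530],None,fx=3.6,fy=3.6,interpolation=cv2.INTER_CUBIC);cv2.imwrite('pics/topz.png',im[:,:,::-1])
f=d['scene']['frame']; im=cv2.resize(f[280:470,150:400],None,fx=3.1,fy=3.1,interpolation=cv2.INTER_CUBIC);cv2.imwrite('pics/scz.png',im[:,:,::-1])
E
```

```text
top 9459 [ 601.69033006 -124.40129196   16.30392436]
((605.5509033203125, -120.95378112792969), (181.89865112304688, 251.38624572753906), 5.222995758056641) [[503.5, -4.099999904632568], [526.4000244140625, -254.39999389648438], [707.5999755859375, -237.8000030517578], [684.7000122070312, 12.5]]
scene 7906 [ 639.36321664 -167.51158665   16.07126702]
((604.6508178710938, -123.43313598632812), (180.72967529296875, 249.5958251953125), 5.037834167480469) [[503.70001220703125, -7.099999904632568], [525.5999755859375, -255.6999969482422], [705.5999755859375, -239.8000030517578], [683.7000122070312, 8.800000190734863]]
```

View pics/topz.png

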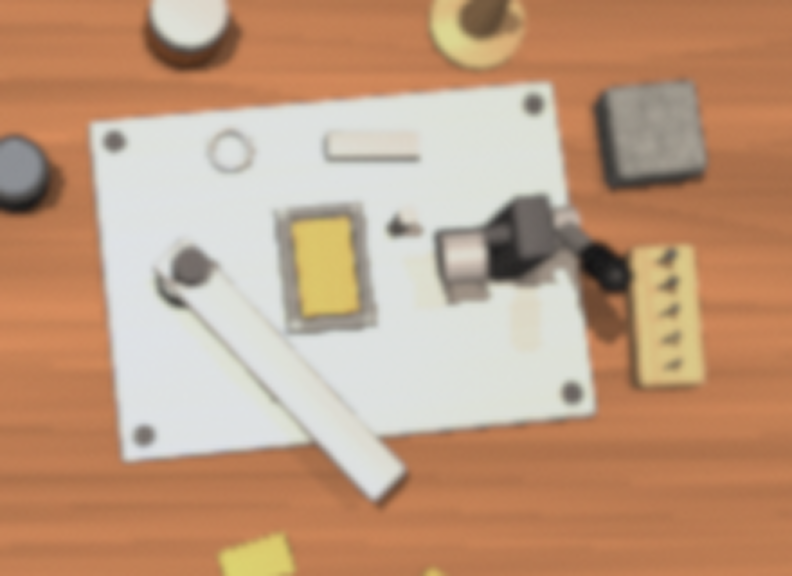

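View pics/scz.png

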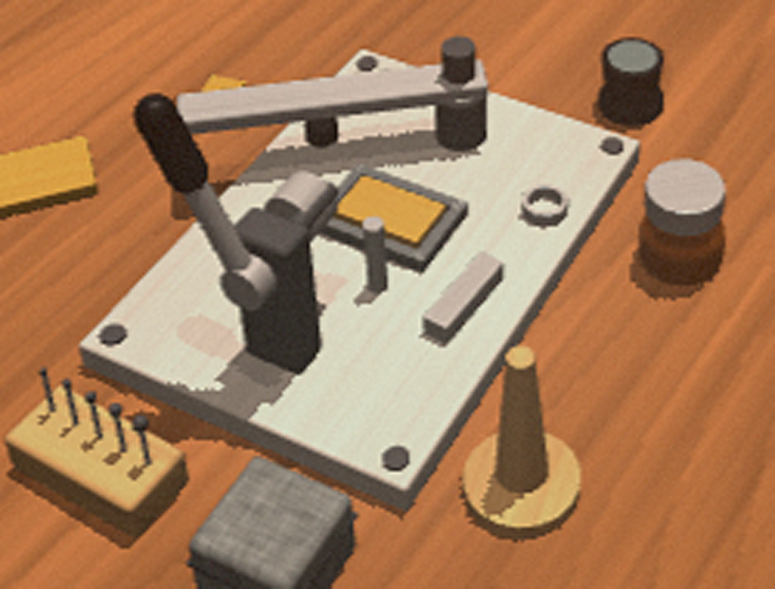

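```bash
cat >> h.py <<'E'
C=np.array([605.1,-122.2]);YAW=0.0895
R2=np.array([[np.cos(YAW),-np.sin(YAW)],[np.sin(YAW),np.cos(YAW)]])
def f2w(x,y,z): return np.r_[C+R2@[x,y],z]
def w2f(P): P=np.asarray(P);return np.concatenate([(P[...,:2]-C)@R2,P[...,2:]],-1)
E
cat > look.py <<'E'
from h import *
import sys
tag=sys.argv[1]
for c in ('top','scene'):
    d=cams.get_image(c);Q=w2f(cloud(d)).reshape(-1,3);f=d['frame'];
    m=np.abs(Q[:,2]-57)<6; r=np.hypot(Q[:,0],Q[:,1]-85); m&=(r<165)&(r>25)&(f.reshape(-1,3).min(-1)>90)&(Q[:,1]>-80)
    q=Q[m]; 
    if len(q)>5:
        a=np.arctan2(-q[:,0],85-q[:,1]); print(c,'strap n',m.sum(),'a med',np.median(a).round(3),'rmax',np.percentile(r[m],98).round(0),'z',np.median(q[:,2]).round(1))
    fl=f.reshape(-1,3)
    m=(abs(Q[:,1]+103)<18)&(fl.max(-1)<60)
    rr=np.hypot(Q[:,0],Q[:,2]-79); m&=(rr>50)&(rr<115)&(Q[:,2]>60)
    q=Q[m]
    if len(q): print(c,'lever n',m.sum(),'b',np.median(np.arctan2(-q[:,0],q[:,2]-79)).round(3),'rmax',rr[m].max().round(0),'y',np.median(q[:,1]).round(1), 'x',np.median(q[:,0]).round(1))
    im=f.copy()
    for p in [(0,85,77),(17.5,-30,58),(0,-103,79),(0,10,26),(16,-75,96),(-16,-75,96),(90,125,16),(-90,125,16),(90,-125,16),(-90,-125,16)]:
        u=proj(d,f2w(*p));cv2.circle(im,tuple(int(t) for t in u),1,(255,0,0),-1)
    u0,v0=(310,180) if c=='top' else (150,270)
    cv2.imwrite(f'pics/{c}_{tag}.png',cv2.resize(im[v0:v0+180,u0:u0+240],None,fx=3.3,fy=3.3,interpolation=cv2.INTER_CUBIC)[:,:,::-1])
s=ctrl.read_state();print({k:np.round(s[k],3) for k in ('clock','eef_pos','tool_rot','force','width')})
E
python3 look.py a
```

```text
top strap n 1055 a med 0.913 rmax 151.0 z 57.7
top lever n 107 b 0.368 rmax 102.0 y -97.3 x -31.9
scene strap n 802 a med 0.894 rmax 146.0 z 58.0
scene lever n 405 b 0.353 rmax 100.0 y -107.8 x -27.7
{'clock': np.float64(1.2), 'eef_pos': array([201.252, 618.082, 256.329]), 'tool_rot': array([-3.142, -0.   ,  1.256]), 'force': array([-1.445,  0.098,  0.695]), 'width': np.float64(85.3)}
```

Run:
```python
import cv2,numpy as np
a=cv2.imread('pics/top_a.png');b=cv2.imread('pics/scene_a.png')
cv2.imwrite('pics/ab.png',cv2.resize(np.vstack([a,b]),(600,594*2*600//792 if 0 else 900))[:,:]) if 0 else None
```

```text
(no output)
```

View pics/top_a.png

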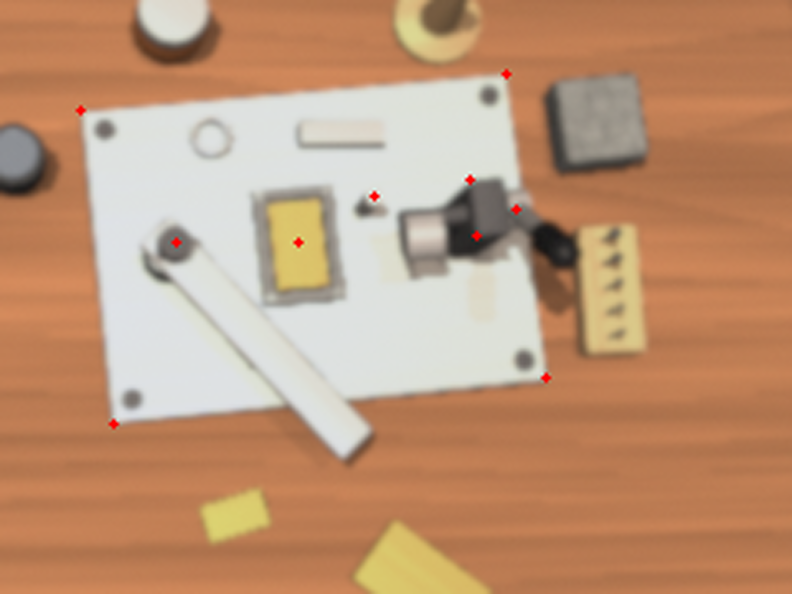

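View pics/scene_a.png

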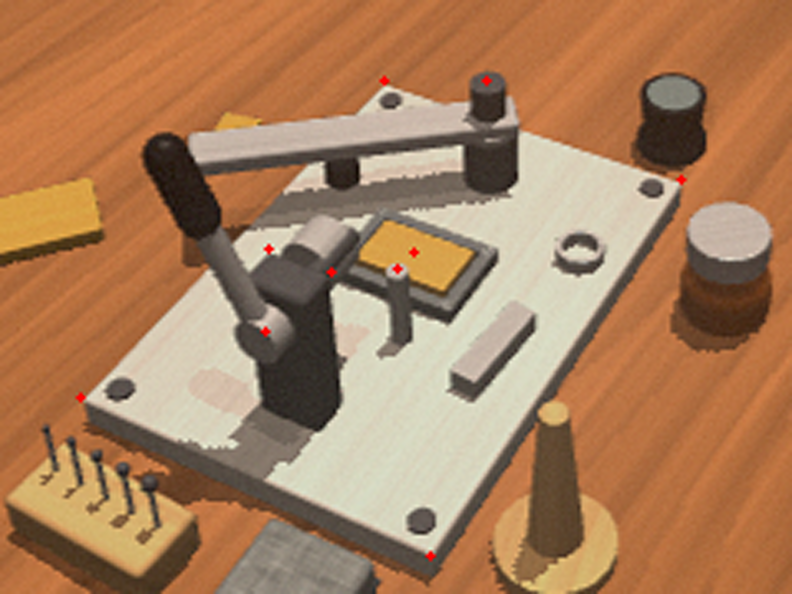

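Both cameras agree: strap a≈0.90, lever b≈0.36, and the fixture pose reprojects onto the plate corners, nut and pin. Next come the first waypoints.

```bash
cat > plan.py <<'E'
from h import *
from scipy.spatial.transform import Rotation as Ro
def rows(start,wps):
    """start=(pos,yaw) commanded ; wps=[(pos_world,yaw)]"""
    p0,y0=start;R=Ro.from_euler('xyz',[np.pi,0,y0]).as_matrix()
    for p,y in wps:
        l=R.T@(np.asarray(p)-p0); print([int(round(t)) for t in l], 'yaw',round(-(y-y0),2),'reach',np.hypot(*p[:2]).round(0))
def strapwp(a,r,off,z=66): # finger centre, off = extra gap
    g=12+11+off
    return f2w(-r*np.sin(a)-g*np.cos(a),85-r*np.cos(a)+g*np.sin(a),z),YAW+np.pi/2-a
def leverwp(b,r,off=0,h=9,half=11):
    x=-r*np.sin(b)+(h+off)*np.cos(b)+half; z=79+r*np.cos(b)+(h+off)*np.sin(b)
    return f2w(x,-103,z+25),YAW+np.pi/2
E
python3 - <<'E'
from plan import *
s=(np.array([201.2,618.1,256.3]),1.256)
hi=strapwp(.9,100,25,200); lo=strapwp(.9,100,25)
rows(s,[hi,lo]); print(hi,lo)
E
```

```text
[-566, 490, 56] yaw 0.5 reach 497.0
[-566, 490, 190] yaw 0.5 reach 497.0
(array([491.96093121, -71.67150077, 200.        ]), 0.7602963267948964) (array([491.96093121, -71.67150077,  66.        ]), 0.7602963267948964)
```

>>> step_arm:
  linear:
    - [-28, 24, 3]
    - [-56, 48, 6]
    - [-84, 72, 9]
    - [-112, 96, 11]
    - [-140, 120, 14]
    - [-168, 144, 17]
    - [-196, 168, 20]
    - [-224, 192, 22]
  yaw: [0.06, 0.12, 0.18, 0.25, 0.31, 0.37, 0.44, 0.5]
  gripper: [-1, -1, -1, -1, -1, -1, -1, -1]

```text
clock: 1.87
eef_pos: [314.8, 344.0, 234.4]
tool_rot: [-3.141, -0.001, 0.753]
force: [1.6, 0.2, 0.4]
width: -0.2
```

```bash
cat >> plan.py <<'E'
def adv(start,l,dy):
    p0,y0=start;R=Ro.from_euler('xyz',[np.pi,0,y0]).as_matrix(); return p0+R@np.array(l,float),y0-dy
E
python3 - <<'E'
from plan import *
s=adv((np.array([201.25,618.08,256.3]),1.256),[-224,192,22],.5); print(s, ctrl.read_state()['eef_pos'])
rows(s,[strapwp(.9,100,25,200),strapwp(.9,100,25)])
E
```

```text
(array([314.45950629, 345.63990074, 234.3       ]), 0.756) [314.8309347  344.02060392 234.38320186]
[-157, 425, 34] yaw -0.0 reach 497.0
[-157, 425, 168] yaw -0.0 reach 497.0
```

>>> step_arm:
  linear:
    - [-14, 36, 4]
    - [-28, 72, 8]
    - [-42, 109, 12]
    - [-56, 145, 16]
    - [-70, 181, 20]
    - [-84, 217, 24]
    - [-96, 254, 28]
    - [-107, 290, 34]
  yaw: [0, 0, 0, 0, 0, 0, 0, 0]
  gripper: [-1, -1, -1, -1, -1, -1, -1, -1]

```text
clock: 2.53
eef_pos: [436.3, 59.3, 200.6]
tool_rot: [3.141, -0.001, 0.756]
force: [0.8, 0.2, -0.0]
width: 0.2
```

>>> step_arm:
  linear:
    - [-13, 34, 0]
    - [-25, 68, 0]
    - [-38, 102, 5]
    - [-50, 135, 35]
    - [-50, 135, 70]
    - [-50, 135, 105]
    - [-50, 135, 134]
    - [-50, 135, 134]
  yaw: [0, 0, 0, 0, 0, 0, 0, 0]
  gripper: [-1, -1, -1, -1, -1, -1, -1, -1]

```text
clock: 3.2
eef_pos: [488.5, -71.1, 61.8]
tool_rot: [-3.135, 0.006, 0.755]
force: [0.3, 0.3, 0.6]
width: 0.1
```

```bash
python3 look.py b
python3 - <<'E'
from plan import *
print(strapwp(.9,100,25))
E
```

```text
top strap n 275 a med -0.146 rmax 155.0 z 55.4
top lever n 103 b 0.362 rmax 101.0 y -97.1 x -32.1
scene strap n 787 a med 0.892 rmax 146.0 z 58.0
scene lever n 410 b 0.352 rmax 100.0 y -107.8 x -27.6
{'clock': np.float64(3.3), 'eef_pos': array([491.36 , -71.288,  66.046]), 'tool_rot': array([-3.14e+00,  1.00e-03,  7.56e-01]), 'force': array([0.167, 0.196, 0.684]), 'width': np.float64(-0.135)}
(array([491.96093121, -71.67150077,  66.        ]), 0.7602963267948964)
```

View pics/scene_b.png

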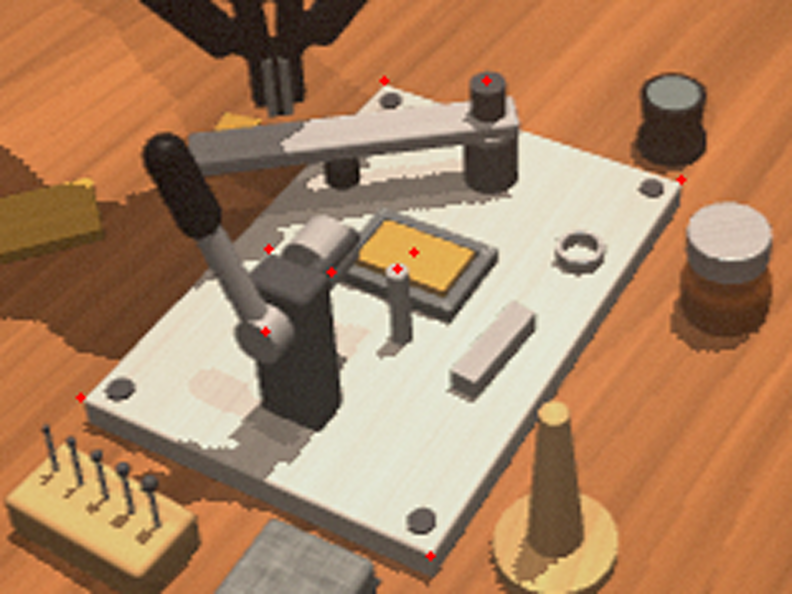

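View pics/top_b.png

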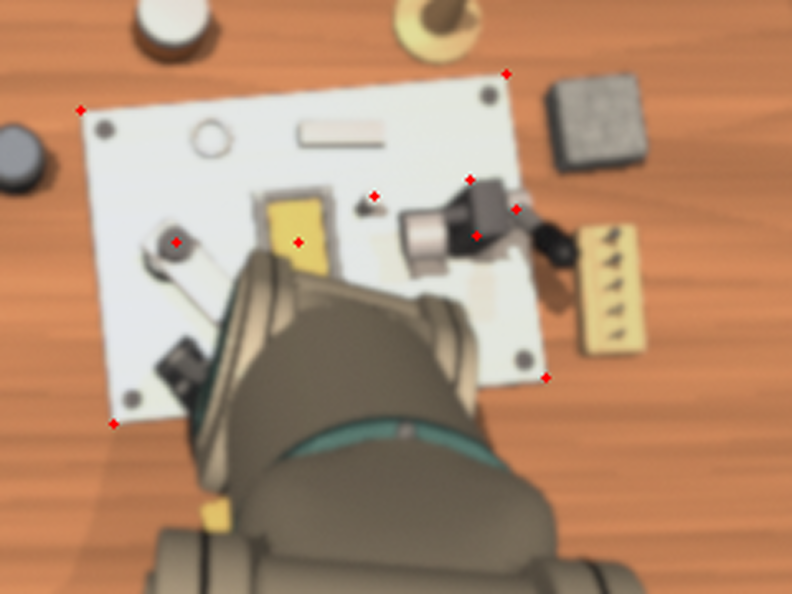

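Run:
```python
from plan import *
d=shot('scene','sc_full.png')
p,_=strapwp(.9,100,25)
for z in (28,41): print(z,proj(d,[p[0],p[1],z]),((proj(d,[p[0],p[1],z])-[150,270])*3.3))
s=adv(adv(adv((np.array([201.25,618.08,256.3]),1.256),[-224,192,22],.5),[-107,290,34],0),[-50,135,134],0);print(s)
rows(s,[strapwp(a,100,0) for a in (.9,.8,.7,.6,.5,.4,.3)])
rows(s,[strapwp(a,100,0) for a in (.2,.1,0,-.03)])
```

```text
28 [236.7137804  307.31907795] [286.15547531 123.15295722]
41 [236.00969645 301.45575127] [283.83199827 103.80397919]
(array([491.7855754 , -71.28870852,  66.3       ]), 0.756)
[0, 25, 0] yaw -0.0 reach 517.0
[-2, 36, 0] yaw -0.1 reach 524.0
[-3, 46, 0] yaw -0.2 reach 532.0
[-2, 56, 0] yaw -0.3 reach 541.0
[-1, 66, 0] yaw -0.4 reach 550.0
[1, 76, 0] yaw -0.5 reach 559.0
[5, 86, 0] yaw -0.6 reach 569.0
[9, 95, 0] yaw -0.7 reach 579.0
[14, 104, 0] yaw -0.8 reach 590.0
[20, 112, 0] yaw -0.9 reach 600.0
[22, 115, 0] yaw -0.93 reach 603.0
```

View pics/sc_full.png

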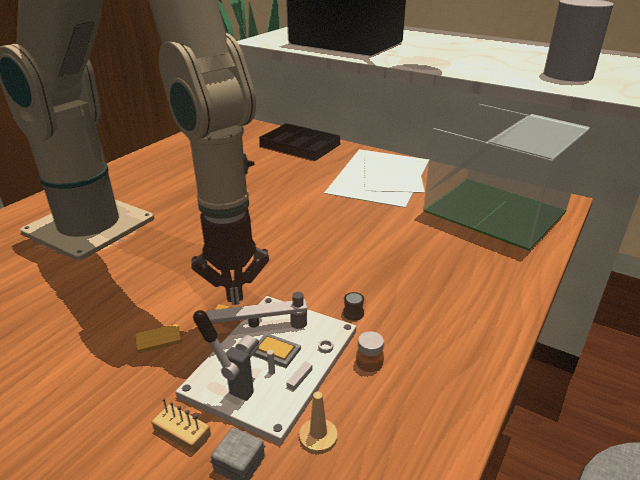

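Run:
```python
from plan import *
s=(np.array([491.79,-71.29,66.3]),.756)
rows(s,[strapwp(.9,90,8)]+[strapwp(a,90,0) for a in (.83,.75,.67,.59,.51,.43,.35)])
```

```text
[10, 17, 0] yaw -0.0 reach 517.0
[9, 32, 0] yaw -0.07 reach 527.0
[8, 39, 0] yaw -0.15 reach 533.0
[7, 46, 0] yaw -0.23 reach 538.0
[7, 54, 0] yaw -0.31 reach 544.0
[8, 61, 0] yaw -0.39 reach 551.0
[9, 69, 0] yaw -0.47 reach 558.0
[11, 76, 0] yaw -0.55 reach 565.0
```

>>> step_arm:
  linear:
    - [10, 17, 0]
    - [9, 26, 0]
    - [8, 35, 0]
    - [7, 44, 0]
    - [7, 54, 0]
    - [8, 61, 0]
    - [9, 69, 0]
    - [11, 76, 0]
  yaw: [0, -0.07, -0.15, -0.22, -0.31, -0.39, -0.47, -0.55]
  gripper: [-1, -1, -1, -1, -1, -1, -1, -1]

```text
clock: 4.02
eef_pos: [553.0, -119.2, 69.2]
tool_rot: [3.139, 0.0, 1.31]
force: [-2.1, 1.4, -0.9]
width: 0.0
```

```bash
python3 look.py c
python3 - <<'E'
from plan import *
s=adv((np.array([491.79,-71.29,66.3]),.756),[11,76,0],-.55);print(s)
rows(s,[strapwp(a,90,0) for a in (.27,.2,.14,.1,.06,.03,0,-.02,-.04)])
E
```

```text
top strap n 267 a med 0.048 rmax 155.0 z 55.2
scene strap n 692 a med 0.305 rmax 148.0 z 58.0
scene lever n 406 b 0.354 rmax 99.0 y -107.6 x -27.5
{'clock': np.float64(4.117), 'eef_pos': array([ 554.202, -119.922,   69.072]), 'tool_rot': array([3.136, 0.   , 1.306]), 'force': array([-0.67 , -0.095, -0.517]), 'width': np.float64(0.092)}
(array([ 551.9307062 , -119.04034511,   66.3       ]), 1.306)
[-1, 7, 0] yaw -0.08 reach 572.0
[-2, 14, 0] yaw -0.15 reach 578.0
[-2, 19, 0] yaw -0.21 reach 584.0
[-2, 23, 0] yaw -0.25 reach 588.0
[-2, 27, 0] yaw -0.29 reach 591.0
[-2, 30, 0] yaw -0.32 reach 594.0
[-2, 32, 0] yaw -0.35 reach 597.0
[-2, 34, 0] yaw -0.37 reach 599.0
[-1, 36, 0] yaw -0.39 reach 601.0
```

View pics/scene_c.png

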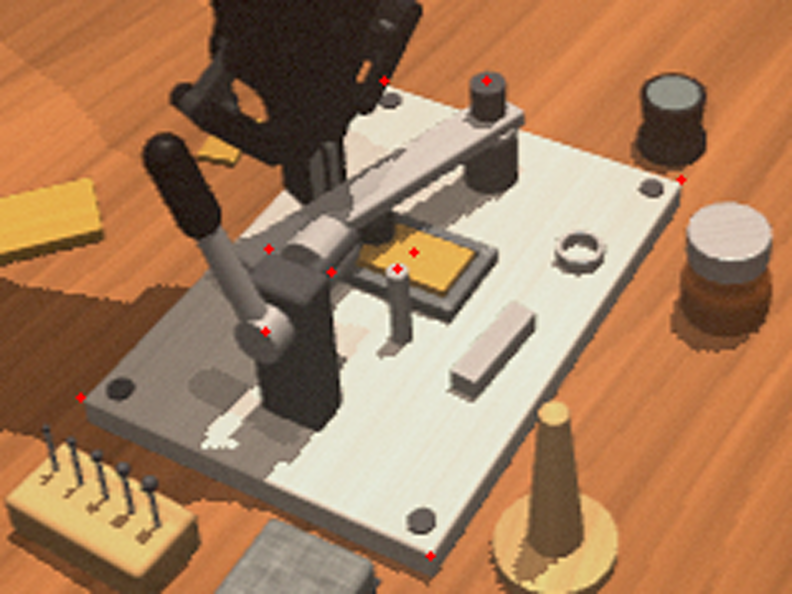

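The strap followed to a≈0.30, with the finger against its side at about (320,180). The lever hasn't moved. Next I'll close the rest more slowly.

>>> step_arm:
  linear:
    - [-1, 6, 2]
    - [-2, 11, 2]
    - [-2, 16, 2]
    - [-2, 20, 2]
    - [-2, 23, 2]
    - [-2, 25, 2]
    - [-2, 27, 2]
    - [-2, 28, 2]
  yaw: [-0.08, -0.15, -0.21, -0.25, -0.29, -0.32, -0.35, -0.35]
  gripper: [-1, -1, -1, -1, -1, -1, -1, -1]

```text
clock: 4.78
eef_pos: [578.8, -128.3, 65.3]
tool_rot: [3.141, 0.001, 1.656]
force: [-0.6, -0.1, 0.4]
width: -0.1
```

```bash
python3 look.py d
python3 - <<'E'
from plan import *
print(w2f(ctrl.read_state()['eef_pos']), w2f(strapwp(0,90,0)[0]))
E
```

```text
top strap n 334 a med -0.152 rmax 154.0 z 56.4
scene strap n 648 a med -0.016 rmax 145.0 z 58.0
scene lever n 417 b 0.357 rmax 99.0 y -107.5 x -27.7
{'clock': np.float64(4.883), 'eef_pos': array([ 578.757, -128.163,   64.852]), 'tool_rot': array([3.141, 0.   , 1.655]), 'force': array([-0.433, -0.258, -0.327]), 'width': np.float64(-0.607)}
[-26.77102705  -3.58455774  64.8520034 ] [-23.  -5.  66.]
```

View pics/scene_d.png

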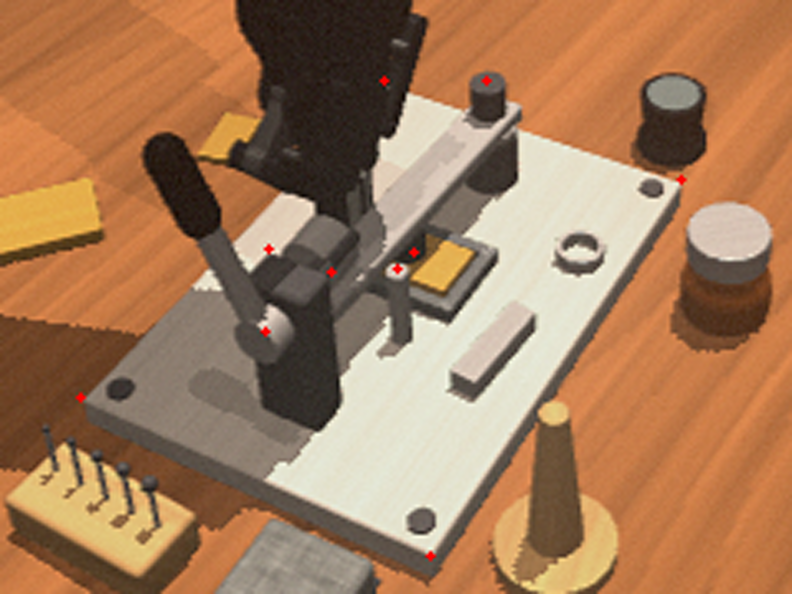

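The strap is nearly at the pin, around (390,265) in the picture. I'll push in small steps until I feel the stop.

>>> step_arm:
  linear:
    - [0, 1, 0]
    - [0, 2, 0]
    - [0, 3, 0]
    - [0, 4, 0]
  yaw: [0, 0, 0, 0]
  gripper: [-1, -1, -1, -1]

```text
clock: 5.22
eef_pos: [582.3, -128.0, 64.2]
tool_rot: [-3.141, 0.0, 1.656]
force: [-1.5, -1.5, 0.1]
width: 0.1
```

>>> step_arm:
  linear:
    - [0, 1, 0]
    - [0, 2, 0]
    - [0, 2, 0]
  yaw: [0, 0, 0]
  gripper: [-1, -1, -1]

```text
clock: 5.47
eef_pos: [583.7, -128.0, 64.1]
tool_rot: [-3.14, 0.0, 1.656]
force: [-2.9, -1.2, 2.0]
width: 0.1
```

>>> step_arm:
  linear:
    - [0, 1, 0]
    - [0, 2, 0]
    - [0, 2, 0]
  yaw: [0, 0, 0]
  gripper: [-1, -1, -1]

```text
clock: 5.72
eef_pos: [584.7, -128.0, 63.9]
tool_rot: [-3.138, -0.0, 1.656]
force: [-4.9, -1.8, 1.8]
width: -0.0
```

>>> step_arm:
  linear:
    - [0, 1, 0]
    - [0, 2, 0]
    - [0, 2, 0]
  yaw: [0, 0, 0]
  gripper: [-1, -1, -1]

```text
clock: 5.97
eef_pos: [585.4, -128.0, 63.6]
tool_rot: [-3.135, -0.0, 1.655]
force: [-6.8, -1.9, 2.5]
width: -0.2
```

```bash
python3 look.py e
python3 - <<'E'
from plan import *
print(w2f(ctrl.read_state()['eef_pos']))
E
```

```text
top strap n 302 a med -0.274 rmax 155.0 z 55.2
scene strap n 733 a med -0.062 rmax 148.0 z 57.6
scene lever n 415 b 0.353 rmax 99.0 y -107.7 x -27.7
{'clock': np.float64(6.067), 'eef_pos': array([ 585.407, -128.024,   63.654]), 'tool_rot': array([-3.135, -0.   ,  1.655]), 'force': array([-6.316, -1.799,  2.471]), 'width': np.float64(0.403)}
[-20.13520741  -4.04059329  63.65374478]
```

View pics/scene_e.png

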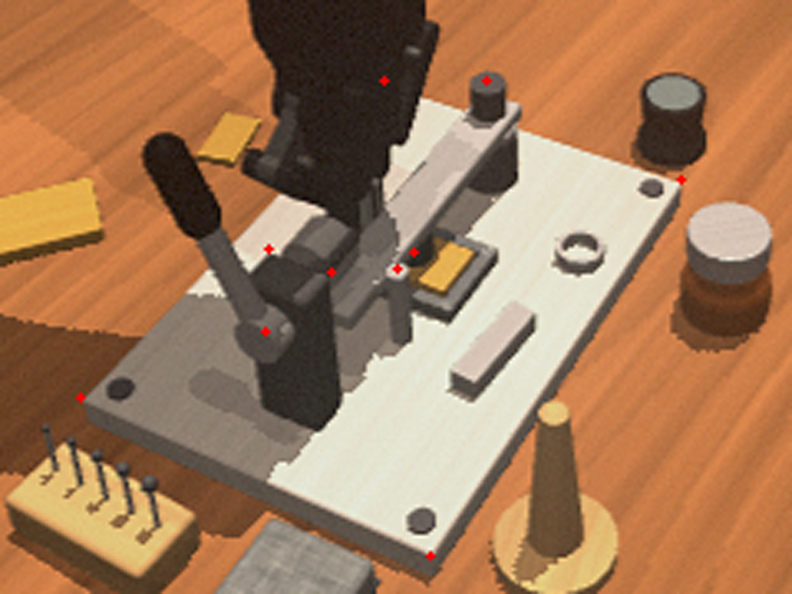

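The strap lies against the pin at (397,270), and the force rose to 7 N with no further travel. Now I'll back off and lift.

>>> step_arm:
  linear:
    - [0, -12, 0]
    - [0, -25, 0]
    - [0, -30, -20]
    - [0, -30, -60]
    - [0, -30, -100]
    - [0, -30, -140]
    - [0, -30, -170]
    - [0, -30, -170]
  yaw: [0, 0, 0, 0, 0, 0, 0, 0]
  gripper: [-1, -1, -1, -1, -1, -1, -1, -1]

```text
clock: 6.73
eef_pos: [563.7, -130.0, 241.5]
tool_rot: [3.126, 0.003, 1.656]
force: [1.3, -0.1, -0.4]
width: 0.4
```

```bash
python3 look.py f
python3 - <<'E'
from plan import *
s=ctrl.read_state();s=(s['eef_pos'],s['tool_rot'][2]);print(s,w2f(s[0]))
a=leverwp(.355,80,25);b=leverwp(.355,80,12);up=(a[0].copy(),a[1]);up[0][2]=s[0][2]
rows(s,[up,a]+[leverwp(q,80,1) for q in (.36,.5,.65,.8,.95,1.1,1.25,1.4,1.5)])
E
```

```text
top strap n 446 a med -0.132 rmax 154.0 z 56.8
scene strap n 828 a med -0.04 rmax 147.0 z 57.9
scene lever n 412 b 0.355 rmax 100.0 y -107.8 x -27.7
{'clock': np.float64(6.833), 'eef_pos': array([ 560.21 , -129.765,  236.029]), 'tool_rot': array([3.136e+00, 1.000e-03, 1.656e+00]), 'force': array([-0.081, -0.233, -1.347]), 'width': np.float64(0.308)}
(array([ 560.20952559, -129.76453146,  236.02870012]), np.float64(1.6563414637789533)) [-45.3869245   -3.52191897 236.02870012]
[-99, 61, 0] yaw -0.0 reach 668.0
[-99, 61, 45] yaw -0.0 reach 668.0
[-99, 38, 54] yaw -0.0 reach 647.0
[-99, 27, 57] yaw -0.0 reach 637.0
[-99, 16, 62] yaw -0.0 reach 628.0
[-99, 6, 69] yaw -0.0 reach 619.0
[-99, -2, 77] yaw -0.0 reach 611.0
[-100, -10, 87] yaw -0.0 reach 604.0
[-100, -16, 97] yaw -0.0 reach 599.0
[-100, -20, 109] yaw -0.0 reach 595.0
[-100, -22, 116] yaw -0.0 reach 593.0
```

View pics/scene_f.png

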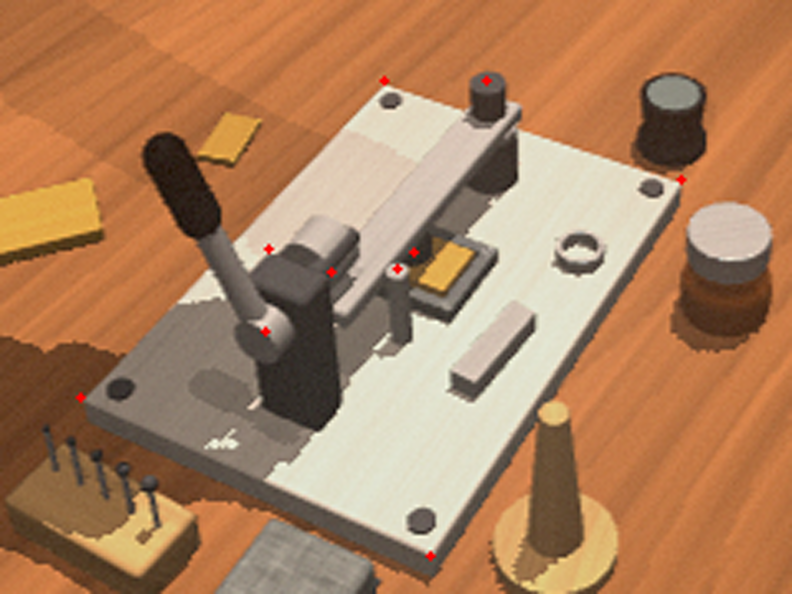

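View pics/top_f.png

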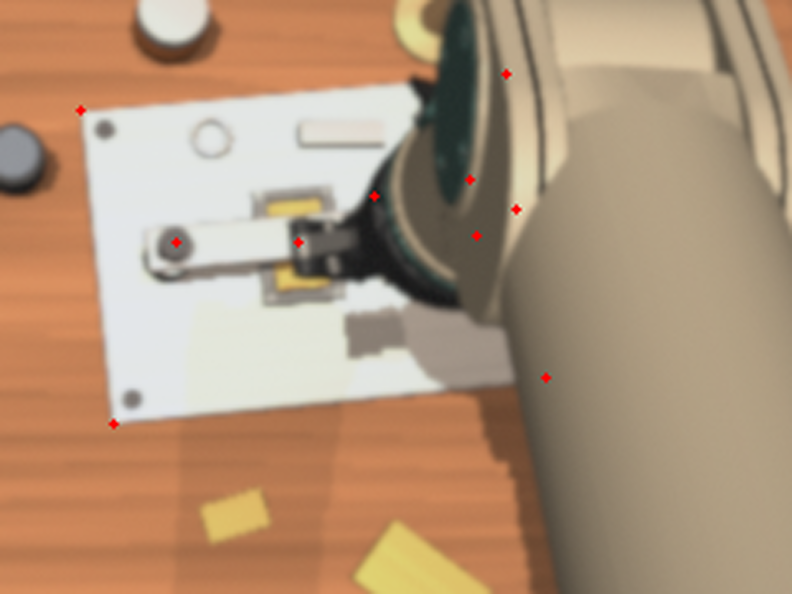

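The strap is on the pin, around (385,285) in the scene picture. The blank is in its nest and the lever is still at 0.355. Now to the +x side of the lever.

>>> step_arm:
  linear:
    - [-20, 20, 0]
    - [-45, 40, 0]
    - [-75, 61, 0]
    - [-99, 61, 0]
    - [-99, 61, 20]
    - [-99, 61, 45]
    - [-99, 61, 45]
  yaw: [0, 0, 0, 0, 0, 0, 0]
  gripper: [-1, -1, -1, -1, -1, -1, -1]

```text
clock: 7.42
eef_pos: [624.0, -222.7, 182.4]
tool_rot: [-3.131, -0.005, 1.656]
force: [-0.6, 0.6, -0.4]
width: -0.2
```

```bash
python3 look.py g
python3 - <<'E'
from plan import *
s=ctrl.read_state();s=(s['eef_pos'],s['tool_rot'][2]);print(s,w2f(s[0]))
rows(s,[leverwp(q,80,0) for q in (.36,.5,.65,.8,.95,1.1,1.25,1.4,1.5)])
E
```

```text
top strap n 915 a med -0.04 rmax 151.0 z 57.9
top lever n 141 b 0.357 rmax 114.0 y -97.5 x -30.4
scene strap n 834 a med -0.041 rmax 148.0 z 57.9
scene lever n 616 b 0.329 rmax 115.0 y -109.2 x -23.0
{'clock': np.float64(7.517), 'eef_pos': array([ 626.747, -222.561,  187.169]), 'tool_rot': array([-3.138e+00, -2.000e-03,  1.657e+00]), 'force': array([0.741, 0.025, 0.835]), 'width': np.float64(0.022)}
(array([ 626.74666927, -222.56089762,  187.16922603]), np.float64(1.6567428984986632)) [  12.58971612 -101.89399938  187.16922603]
[-1, -21, 5] yaw -0.0 reach 646.0
[-1, -32, 9] yaw -0.0 reach 637.0
[-1, -43, 14] yaw -0.0 reach 627.0
[-1, -53, 21] yaw -0.0 reach 618.0
[-1, -61, 29] yaw -0.0 reach 610.0
[-1, -69, 39] yaw -0.0 reach 604.0
[-1, -75, 49] yaw -0.0 reach 599.0
[-1, -79, 61] yaw -0.0 reach 595.0
[-1, -81, 69] yaw -0.0 reach 593.0
```

View pics/scene_g.png

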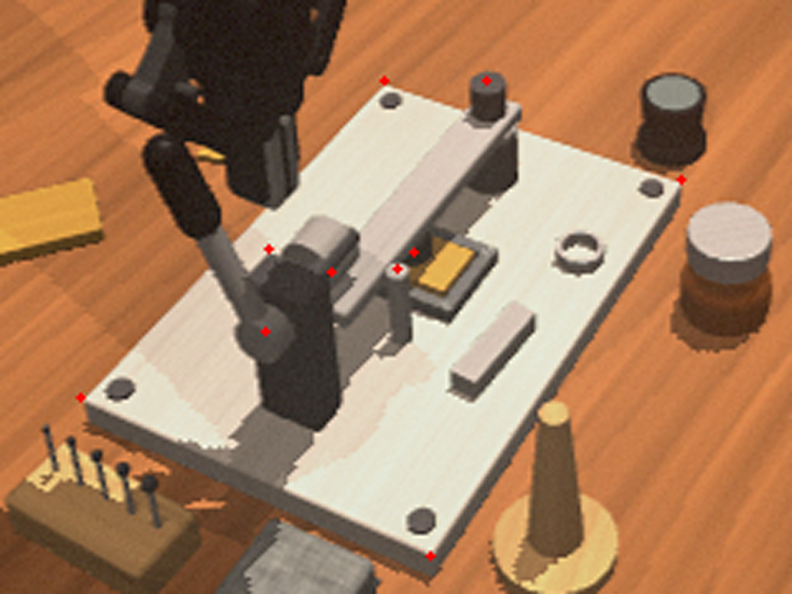

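The fingertips at (265,195) are on the +x side of the grip, level with its middle. Now the lever push.

>>> step_arm:
  linear:
    - [-1, -14, 5]
    - [-1, -21, 5]
    - [-1, -27, 7]
    - [-1, -32, 9]
    - [-1, -38, 12]
    - [-1, -43, 14]
    - [-1, -48, 17]
    - [-1, -53, 21]
  yaw: [0, 0, 0, 0, 0, 0, 0, 0]
  gripper: [-1, -1, -1, -1, -1, -1, -1, -1]

```text
clock: 8.18
eef_pos: [575.0, -229.1, 168.6]
tool_rot: [3.14, 0.001, 1.656]
force: [0.8, -0.0, 2.8]
width: 0.1
```

```bash
python3 look.py i
python3 - <<'E'
from plan import *
s=ctrl.read_state();s=(s['eef_pos'],s['tool_rot'][2]);print(s,w2f(s[0]))
rows(s,[leverwp(q,80,0) for q in (.8,.95,1.1,1.25,1.4,1.5)])
E
```

```text
top strap n 906 a med -0.043 rmax 150.0 z 57.6
top lever n 128 b 0.682 rmax 112.0 y -98.5 x -56.7
scene strap n 789 a med -0.045 rmax 148.0 z 57.9
scene lever n 608 b 0.492 rmax 115.0 y -110.9 x -37.4
{'clock': np.float64(8.283), 'eef_pos': array([ 573.488, -229.183,  167.495]), 'tool_rot': array([-3.139, -0.   ,  1.655]), 'force': array([ 0.605, -1.057, -0.256]), 'width': np.float64(0.136)}
(array([ 573.48800523, -229.18284822,  167.49472635]), np.float64(1.6553888623445852)) [ -41.04765633 -103.72915664  167.49472635]
[1, 1, 1] yaw -0.0 reach 618.0
[1, -8, 10] yaw -0.0 reach 610.0
[1, -15, 19] yaw -0.0 reach 604.0
[1, -21, 30] yaw -0.0 reach 599.0
[1, -25, 41] yaw -0.0 reach 595.0
[1, -27, 49] yaw -0.0 reach 593.0
```

View pics/scene_i.png

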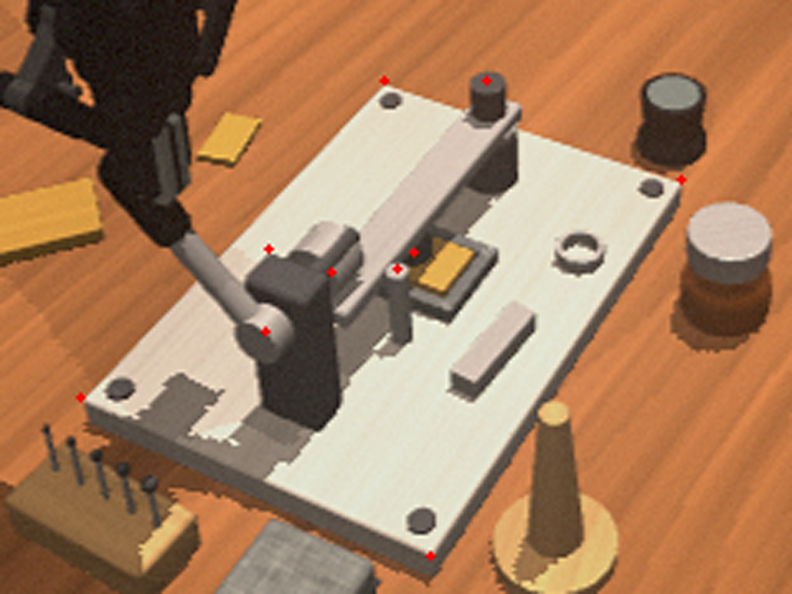

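The lever follows to b≈0.8, the fingers rest on the grip at (165,190), and the strap is unchanged. I'll keep pushing.

>>> step_arm:
  linear:
    - [1, -4, 6]
    - [1, -8, 10]
    - [1, -12, 15]
    - [1, -15, 20]
    - [1, -18, 25]
    - [1, -21, 30]
    - [1, -23, 35]
    - [1, -25, 40]
  yaw: [0, 0, 0, 0, 0, 0, 0, 0]
  gripper: [-1, -1, -1, -1, -1, -1, -1, -1]

```text
clock: 8.95
eef_pos: [549.4, -230.3, 127.7]
tool_rot: [-3.141, 0.0, 1.656]
force: [-0.3, -0.5, 3.1]
width: -0.2
```

```bash
python3 look.py j
python3 - <<'E'
from plan import *
s=ctrl.read_state();s=(s['eef_pos'],s['tool_rot'][2]);print(s,w2f(s[0]))
rows(s,[leverwp(q,80,0) for q in (1.25,1.4,1.5)])
E
```

```text
top strap n 868 a med -0.038 rmax 151.0 z 56.9
top lever n 118 b 1.29 rmax 113.0 y -98.1 x -82.2
scene strap n 722 a med -0.049 rmax 147.0 z 57.1
scene lever n 1015 b 0.742 rmax 115.0 y -110.9 x -57.7
{'clock': np.float64(9.05), 'eef_pos': array([ 548.999, -229.934,  127.118]), 'tool_rot': array([-3.140e+00, -1.000e-03,  1.656e+00]), 'force': array([ 0.71 , -0.502,  0.213]), 'width': np.float64(-0.16)}
(array([ 548.99913183, -229.93449948,  127.11828903]), np.float64(1.6557118906909507)) [ -65.5056972  -102.28897019  127.11828903]
[-1, 3, -11] yaw -0.0 reach 599.0
[-1, -1, 1] yaw -0.0 reach 595.0
[-1, -3, 8] yaw -0.0 reach 593.0
```

View pics/scene_j.png

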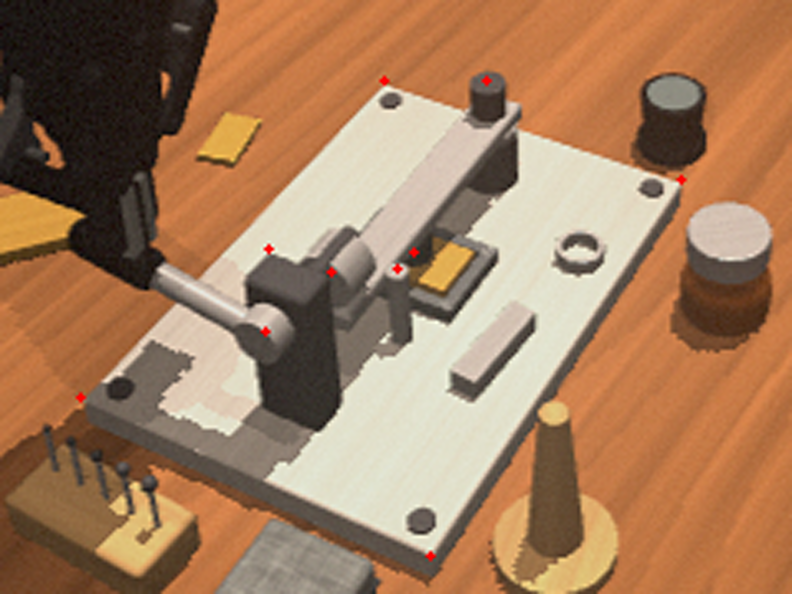

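The lever is at about 1.35, and the cam has come round over the strap's end at (345,260). Now down to the stop.

>>> step_arm:
  linear:
    - [0, -1, 3]
    - [0, -2, 6]
    - [0, -3, 9]
    - [0, -3, 11]
    - [0, -3, 11]
  yaw: [0, 0, 0, 0, 0]
  gripper: [-1, -1, -1, -1, -1]

```text
clock: 9.47
eef_pos: [547.1, -230.1, 118.0]
tool_rot: [3.141, -0.0, 1.656]
force: [-2.1, 0.4, 8.5]
width: 0.0
```

>>> step_arm:
  linear:
    - [0, 0, 2]
    - [0, 0, 4]
    - [0, 0, 4]
  yaw: [0, 0, 0]
  gripper: [-1, -1, -1]

```text
clock: 9.72
eef_pos: [547.1, -230.2, 117.0]
tool_rot: [3.141, 0.001, 1.656]
force: [-8.5, 2.9, 31.7]
width: 0.5
```

The force rose to 32 N over 1 mm of travel, so that is the stop. I'll lift away and check.

>>> step_arm:
  linear:
    - [0, 0, -5]
    - [0, 0, -30]
    - [0, 0, -70]
    - [0, 0, -110]
    - [0, -20, -150]
    - [0, -50, -170]
    - [0, -80, -170]
    - [0, -80, -170]
  yaw: [0, 0, 0, 0, 0, 0, 0, 0]
  gripper: [-1, -1, -1, -1, -1, -1, -1, -1]

```text
clock: 10.38
eef_pos: [461.4, -238.4, 284.2]
tool_rot: [-3.137, 0.001, 1.652]
force: [-1.5, 0.2, -1.4]
width: 0.2
```

```bash
python3 look.py k
python3 - <<'E'
from h import *
for c in ('top','scene'):
    d=cams.get_image(c)
    for r in cams.regions_of(c,'lever')[:1]:
        q=w2f(cloud(d)[r['pixels']]); q=q[(q[:,0]<-20)&(q[:,2]>60)]
        print(c,'lever pts',len(q),np.median(q,0).round(1),q[:,0].min().round(1), 'slope',np.polyfit(q[:,0],q[:,2],1).round(3))
    Q=w2f(cloud(d)); f=d['frame'].min(-1)
    m=(abs(Q[...,0])<30)&(Q[...,1]>-40)&(Q[...,1]<60)&(abs(Q[...,2]-57)<5); q=Q[m]
    print(c,'strap top z',np.median(q[:,2]).round(2),'x mid @y',[( (q[abs(q[:,1]-y)<6][:,0].min().round(1),q[abs(q[:,1]-y)<6][:,0].max().round(1))) for y in (-20,10,45)])
E
```

```text
top strap n 879 a med -0.041 rmax 151.0 z 57.0
top lever n 113 b 1.397 rmax 97.0 y -97.6 x -78.7
scene strap n 694 a med -0.045 rmax 148.0 z 57.1
scene lever n 316 b 1.41 rmax 98.0 y -108.5 x -72.7
{'clock': np.float64(10.483), 'eef_pos': array([ 466.179, -237.36 ,  283.416]), 'tool_rot': array([-3.141,  0.   ,  1.655]), 'force': array([1.325, 0.794, 0.102]), 'width': np.float64(-0.096)}
top lever pts 374 [-64.7 -99.9  89.9] -98.2 slope [-0.097 83.751]
top strap top z 57.32 x mid @y [(np.float64(-11.0), np.float64(19.8)), (np.float64(-11.5), np.float64(13.0)), (np.float64(-11.6), np.float64(12.7))]
scene lever pts 538 [ -61.7 -107.3   88.6] -97.5 slope [-0.11  81.907]
scene strap top z 56.97 x mid @y [(np.float64(-12.4), np.float64(17.9)), (np.float64(-11.8), np.float64(12.0)), (np.float64(-12.0), np.float64(12.1))]
```

View pics/scene_k.png

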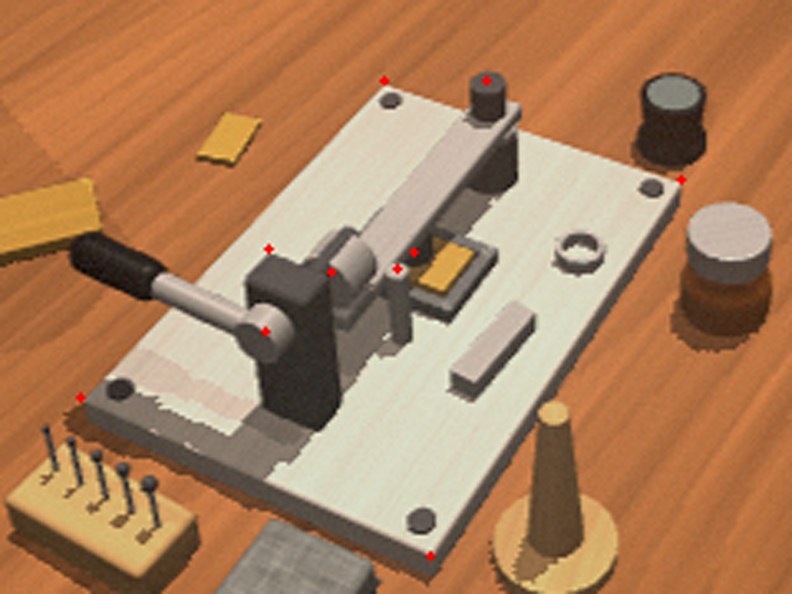

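View pics/top_k.png

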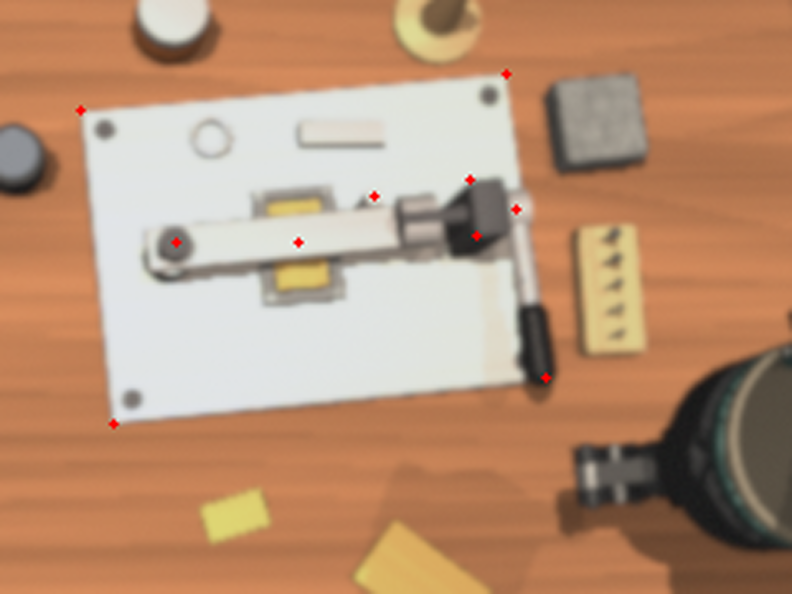

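Strap edges are at x = ±12, so a≈0. Its top is about 1 mm lower (58 to 57), which matches the pad being pressed. The lever is about level and the hand is clear.

```bash
python3 -c "
from cell import ctrl
print(ctrl.finish_job())"
```

```text
the job is handed in; nothing more can be done
None
```

The blank is clamped and the job is handed in, at about 10.6 s on the clock. With the gripper shut, I used the fingers to swing the strap from about 0.9 rad onto its stop pin. After that I backed off, lifted clear, and pushed the cam lever from about 0.36 rad down to its stop. Nothing was grasped or lifted.

**Strap:** the last pictures, taken after the hand had moved away, show its edges at x ≈ ±12 mm from the centre line, so it is closed. It is against the pin, and when I pushed it home the force rose to 7 N while the travel died away. My rougher median-angle reading gave -0.04 rad instead of 0, probably because it also picked up other parts such as the pin.

**Lever:** it met a firm stop, with the force going from 8.5 N to 32 N over the last 1 mm. That is well above the suggested 3 to 8 N, but it was on the fingertips and only for a moment. The pictures read 1.40 to 1.47 rad rather than 1.5. I put the gap down to the thicker grip and to the cameras seeing only the near surface of the arm, and I rely on the felt stop.

**Clamping:** the strap's top dropped from z 58 to 57, which matches the pad being pressed about 1 mm onto the blank.

**Other things:** the blank is still in its nest, the other things look unmoved in the pictures, and the hand is clear.

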